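# Seat the workpiece on its parallels in the machine vise

## Robot

A 6-joint arm with a two-finger parallel gripper is mounted at the origin on the work surface. World frame = base frame: x ahead of the robot, y to its left, z up, the work surface at z = 0. Lengths are in mm, angles in degrees, forces in N, time in s.
With the tool pointing down it reaches from about 300 to 1000 mm from the base axis. Payload 5.1 kg.
Tool frame: the origin (TCP) lies at the centre of the arm's flange, where the gripper is bolted on; the fingertips stand 190 mm ahead of it and the grasp point (between the pads) lies 171 mm ahead of it; z points along the fingers, x is the direction in which the jaws open and shut, and the axes are right-handed (so a half turn about z gives the same grasp; the last joint's range is limited). The gripper opens to 95 mm and grips with 3 to 60 N. Pads are 20 mm wide; open, the fingers measure 119 mm over their backs; the gripper's body (75 mm by 180 mm) begins 59 mm behind the grasp point.
Start: joints at [65.569, 7.093, 94.555, -0, 78.352, -4.733], TCP at [219.114, 611.944, 404.756] pointing down, gripper open.
Joint ranges: [-149.61, 149.61], [-58.7, 133.49], [1.44, 155.28], [-77.14, 257.14], [18.33, 153.61], [-166.67, 166.67]. Speed limits (degrees/s): [147.25, 147.25, 180, 180, 180, 180].

## Interface

Orientations are given as a 3x3 rotation matrix whose columns are the frame's x, y, z axes.
In Python, from workcell import reach, move_straight, movej, gripper_to, hold, ik, camera, Unreachable, job_done, read_clock, read_joint_pos, read_joint_vel, read_joint_torque, read_ee_pos, read_ee_rot, read_wrist_force, read_moment, read_finger_gap gives the robot as it stands. The module is installed in compiled form; this text tells all that it offers. Calls block until the motion is done:
- reach(position, orientation): joint-space move of the TCP to a pose.
- move_straight(position, rotation=None, v=150): straight line of the TCP; rotation=None keeps the orientation; v is the mean speed in mm/s.
- movej(angles): joint-space move.
- gripper_to(opening, force=None): finger opening in mm; force is the grip in N (None keeps the last); returns when the fingers have stopped.
- hold(seconds).
- ik(position, orientation): joint angles nearest the present ones, or None.
- camera(name): name is "side" or "top"; returns a dict with "color" (420x560x3 uint8, red, green, blue), "mtx" (3x3 intrinsics, pixels), "extrinsics" (4x4, takes a point from world to camera coordinates). Camera axes: x right, y up, looking along -z (the intrinsics and any distortion apply to the point x, -y, -z); pixel columns grow to the right and rows downward; lengths in mm; the calibration is good to about 2 mm. A picture is of the moment at which its call begins. There is no depth.
A pose or a line that the arm cannot do raises Unreachable and nothing moves.
- job_done(): hands the job in, once; it reports no verdict.
Readings, each from a call of its own:
- read_clock(): time.
- read_joint_pos(): joint angles.
- read_joint_vel(): joint speeds.
- read_joint_torque(): joint torques, N m.
- read_ee_pos(): TCP position.
- read_ee_rot(): TCP orientation.
- read_wrist_force(): force on the tool from outside, world axes, zero at the start.
- read_moment(): the same for the moment, N m.
- read_finger_gap(): finger opening in mm.
Only numpy, scipy, OpenCV 4.12 (cv2) and the standard library are available. Lean on these libraries where they do the work, as an engineer would, in place of code of your own. Each camera call takes 0.05 s, during which the arm holds its last target.

## Task

The aluminium workpiece is nipped in the vise, but it stands high and cocked and one of the two parallels beneath it has walked out sideways. With a fingertip push that parallel back in until its ends are level with the other's, then take the brass bar and bump the workpiece down with gentle taps, never with bare fingers, until it sits flat and both parallels are trapped; stand the bar back on the bench clear of the vise and try the end of the parallel you pushed in, lightly, with a fingertip: it must no longer slide. Leave everything else on the bench alone.

Things in the scene. Friction and masses are not known exactly. Their poses are not given: they have to be found in the camera images.
- vise: Machine vise, fixed, on a sub-plate 320 by 165 mm whose top is 4 to 10 mm above the bench. Origin on that top, under the middle of the jaw opening; x from the moving jaw (screw side) to the solid jaw, y along the jaws, z up. Casting x -187 to +100 mm (screw to -211), y +-50 (lugs +-75, 22 high). Jaw faces at x = +-32.5, jaw tops 100 mm and bed, where the parallels stand, 55 mm above the origin.
- workpiece: Aluminium block, 64 (x) by 80 (y) by 34 mm high, gripped by the jaws; origin mid-underside, axes as the vise's. Starts 4 to 8 mm high, cocked 0.03 to 0.06 rad about y, its side at the moving jaw (-x) up. It can only slide vertically (about 7 N down moves it) and rock about y (push of 10 to 14 N off its middle), and stays where pressed. Seated: underside 77 mm above the vise origin, top 111.
- parallel_a: One of two equal steel parallels, 12 mm thick (x), 130 long (y), 22 high, on edge on the bed, each against a jaw (middle line 26 mm from the vise's); origin mid-underside. The one at the moving jaw (a or b) has walked 18 to 32 mm to the vise's -y; the other is within 2 mm of the middle, ends 15 mm out of the vise. 0.26 kg; loose it slides at 1 to 2 N, trapped it holds against 3 N.
- parallel_b: The other parallel, the same in every way. Slow taps (about 12 mm/s) that build up to 18 to 25 N, over each parallel (24 mm either side of the workpiece's middle) in turn until it gives no more, then one in the middle, leave both trapped: the bed gives 0.2 mm and the jaws hold the workpiece there. Over 35 N is too hard. To try a parallel, push on its end with 2 to 3 N for a moment.
- bar: Brass knocking bar, a plain round bar 26 mm in diameter and 105 mm long with 4 mm chamfers, about 0.5 kg, standing on end on the bench to the left (+y) of the vise; origin in the middle of its lower end, z along it.
- spanner: Steel open-ended spanner 170 mm long lying on the bench to the right; a bystander. Origin at its middle, underside.
- offcut: Aluminium disc-shaped offcut 44 mm in diameter, 30 mm high; a bystander. Origin in the middle of its underside.
- round_bar: Steel round bar 22 mm in diameter, 120 mm long, lying down; a bystander. Origin at its middle, underside.
- caliper: Dial caliper 190 mm long lying flat to the right; a bystander. Origin at its middle, underside.
- oiler: Steel oil can 64 mm in diameter with a thin brass spout, 150 mm high; a bystander. Origin in the middle of its underside.
- scriber_cup: Dark steel cup 72 mm in diameter, 85 mm high, with scribers and pencils; a bystander. Origin in the middle of its underside.

How it is judged:
By the outcome, as a careful person would: the job done as asked, in the order asked, and still so for the second after the job is handed in, with the robot touching nothing.
It also fails if it takes over 72 s, if anything falls off the work surface, if the arm or the gripper's body presses on something with over 40 N, if the wrist force passes 120 N, or if a joint passes its speed limit or range.

## Working session

There is one attempt and no reset: what is moved stays moved. The work goes in short steps, each a Python script; the robot and the scene stay as the last script left them, time stands still between calls to the robot, and variables do not carry over. Pictures are saved under pics/ and viewed, and the job is handed in when it is done.

```bash
mkdir -p pics; ls; python3 - <<'E'
from workcell import *
import cv2,numpy as np
np.set_printoptions(suppress=True,precision=3)
for n in("top","side"):
    c=camera(n); cv2.imwrite(f"pics/{n}0.png",cv2.cvtColor(c["color"],cv2.COLOR_RGB2BGR))
    print(n,c["mtx"],c["extrinsics"],c.keys())
print(read_clock(),read_wrist_force(),read_ee_rot(),read_finger_gap())
E
```

```text
pics
top [[520.756   0.    280.6  ]
 [  0.    520.756 201.358]
 [  0.      0.      1.   ]] [[    0.012    -1.        0.002    -7.011]
 [    0.999     0.012     0.045  -541.804]
 [   -0.045     0.001     0.999 -1343.842]
 [    0.        0.        0.        1.   ]] dict_keys(['color', 'mtx', 'extrinsics'])
side [[419.118   0.    283.465]
 [  0.    419.118 204.129]
 [  0.      0.      1.   ]] [[   -0.994    -0.112     0.011   543.71 ]
 [    0.082    -0.654     0.752   -96.764]
 [   -0.077     0.748     0.659 -1111.66 ]
 [    0.        0.        0.        1.   ]] dict_keys(['color', 'mtx', 'extrinsics'])
0.1 [ 0.686 -0.452  0.385] [[ 0.337  0.941 -0.001]
 [ 0.941 -0.337 -0.002]
 [-0.002 -0.    -1.   ]] 94.91201931629762
```

View pics/top0.png

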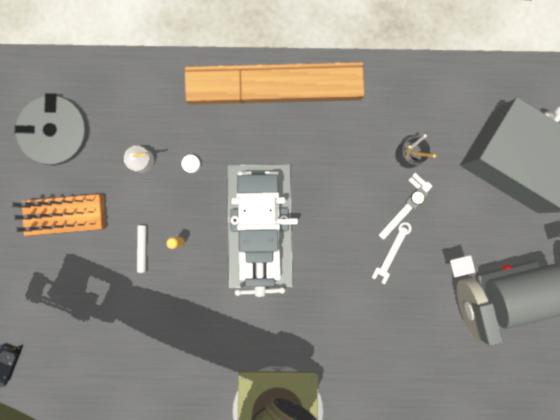

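View pics/side0.png

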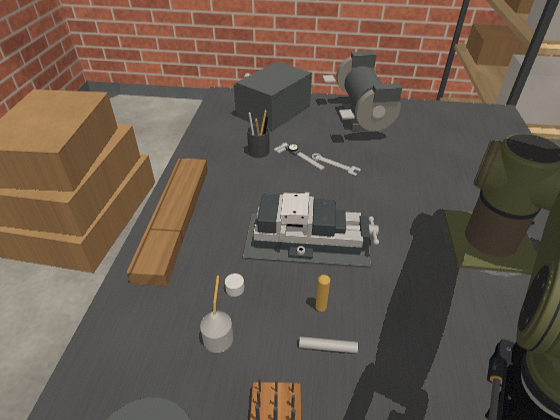

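```bash
python3 - <<'E'
import cv2
a=cv2.imread("pics/top0.png");cv2.imwrite("pics/top0c.png",cv2.resize(a[155:305,160:310],None,fx=4,fy=4,interpolation=cv2.INTER_CUBIC))
b=cv2.imread("pics/side0.png");cv2.imwrite("pics/side0c.png",cv2.resize(b[180:320,235:395],None,fx=4,fy=4,interpolation=cv2.INTER_CUBIC))
E
```

```text
(no output)
```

View pics/top0c.png

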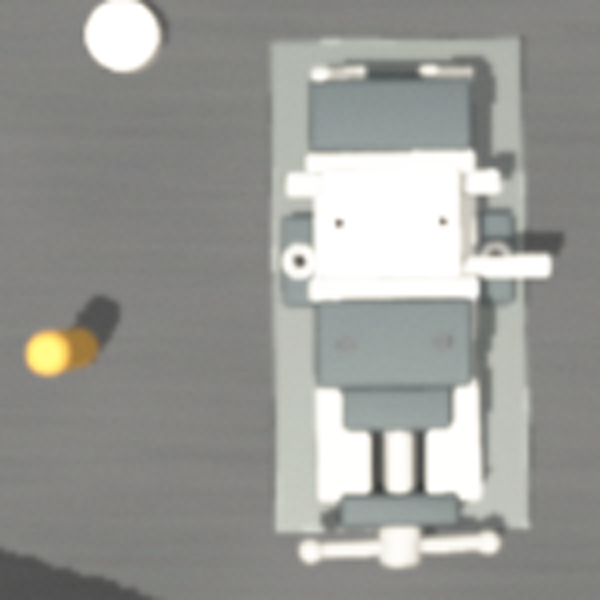

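View pics/side0c.png

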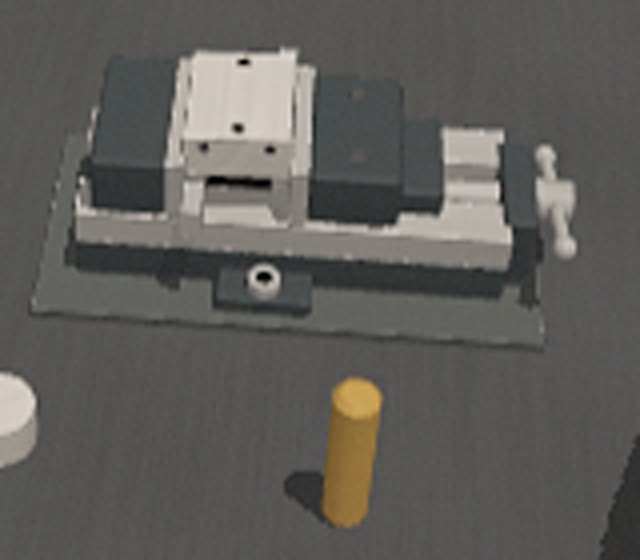

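```bash
cat > h.py <<'E'
from workcell import *
import cv2,numpy as np
from scipy.optimize import least_squares
np.set_printoptions(suppress=True,precision=2)
CAM={}
def grab(n,name=None):
    c=camera(n)
    if name: cv2.imwrite(f"pics/{name}.png",cv2.cvtColor(c["color"],cv2.COLOR_RGB2BGR))
    return c
def proj(c,P):
    E=c["extrinsics"];p=E[:3,:3]@np.asarray(P,float)+E[:3,3]
    q=c["mtx"]@np.array([p[0],-p[1],-p[2]]);return q[:2]/q[2]
def unproj(c,uv,z):
    E=c["extrinsics"];d=np.linalg.inv(c["mtx"])@np.array([*uv,1]);d=E[:3,:3].T@np.array([d[0],-d[1],-d[2]])
    o=-E[:3,:3].T@E[:3,3];return o+d*(z-o[2])/d[2]
def V(v,p):
    c,s=np.cos(v[2]),np.sin(v[2]);return np.array([v[0]+c*p[0]-s*p[1],v[1]+s*p[0]+c*p[1],v[3]+p[2]])
E
python3 - <<'E'
from h import *
T=camera("top");S=camera("side")
t=lambda u,v:((u+.5)/4-.5+160,(v+.5)/4-.5+155)
s=lambda u,v:((u+.5)/4-.5+235,(v+.5)/4-.5+180)
# params x,y,yaw,z,plateoff,parS d,walk,barx,bary,workh
def res(p,verbose=0):
    v=p[:4];r=[];L=[]
    def a(c,P,uv,n,w=1):
        e=(proj(c,P)-uv)*w;r.extend(e);L.append((n,e))
    a(T,V(v,(26,65+p[5],77)),t(288,183),"S+");a(T,V(v,(26,-65+p[5],77)),t(500,182),"S-")
    a(T,V(v,(-26,-65+p[6],77)),t(551,265),"M-")
    for P,q in[((160,82.5),(272,40)),((160,-82.5),(521,37)),((-160,82.5),(275,530)),((-160,-82.5),(530,528))]:
        a(T,V(v,(P[0]+p[4],P[1],0)),t(*q),"plate%s"%(P,))
    for P,q in[((160,82.5),(31,311)),((-160,82.5),(544,347))]:
        a(S,V(v,(P[0]+p[4],P[1],0)),s(*q),"splate%s"%(P,))
    a(T,(p[7],p[8],105),t(48,353),"bart");a(S,(p[7],p[8],105),s(357,396),"sbart");a(S,(p[7],p[8],0),s(346,511),"sbarb")
    r+= [(p[3]-7)/2*.5,p[5]/1.5*.5]
    if verbose:
        for n,e in L:print(n,e)
    return np.array(r)
f=least_squares(res,[480,50,0,7,-43,0,-25,430,200,0]);res(f.x,1);print(f.x, np.degrees(f.x[2]))
E
```

```text
S+ [0.13 0.27]
S- [-0.22 -0.21]
M- [-0.   -0.06]
plate(160, 82.5) [-0.32  0.21]
plate(160, -82.5) [0.28 0.11]
plate(-160, 82.5) [0.08 0.39]
plate(-160, -82.5) [-0.15 -0.01]
splate(160, 82.5) [-0.47 -0.33]
splate(-160, 82.5) [-0.18 -0.02]
bart [-0.59  0.41]
sbart [ 0.18 -0.7 ]
sbarb [-0.52  0.04]
[514.65  54.95   0.03   5.42 -36.07  -0.3  -31.53 433.02 263.19   0.  ] 1.4968245392749202
```

```bash
cat >> h.py <<'E'
vv=np.array([514.65,54.95,np.radians(1.497),5.42]); bar=np.array([433.0,263.2])
c_,s_=np.cos(vv[2]),np.sin(vv[2])
R=np.array([[c_,s_,0],[s_,-c_,0],[0,0,-1.]])
def tip(x,y,z): # TCP pos for fingertip at vise coords
    p=V(vv,(x,y,z));p[2]+=190;return p
def st(m=""):print(m,"t",read_clock(),"pos",read_ee_pos(),"F",np.array(read_wrist_force()),"gap",read_finger_gap())
E
python3 - <<'E'
from h import *
gripper_to(0);st("closed")
reach(tip(-26,-122,190),R);st()
move_straight(tip(-26,-122,61.5),v=180);st()
move_straight(tip(-26,-109,61.5),v=60);st("pre")
move_straight(tip(-26,-79.5,61.5),v=40);st("pushed")
grab("top","t1")
a=cv2.imread("pics/t1.png");cv2.imwrite("pics/t1c.png",cv2.resize(a[185:245,220:320],None,fx=8,fy=8,interpolation=cv2.INTER_CUBIC))
E
```

```text
closed t 1.7167 pos [219.12 611.94 404.75] F [-1.33 -0.33  0.59] gap 0.4883908162128481
 t 4.3083 pos [492.02 -67.15 385.46] F [-0.03 -0.01 -0.97] gap 0.34534335825932466
 t 5.175 pos [492.41 -67.71 257.94] F [-0.1   0.97  0.43] gap 0.708117793292454
pre t 5.5417 pos [491.64 -54.21 257.54] F [-0.82 -0.74 -1.29] gap 0.5132345062545095
pushed t 6.425 pos [490.58 -24.97 256.63] F [0.33 0.46 1.42] gap 0.2611462780300015
```

View pics/t1c.png

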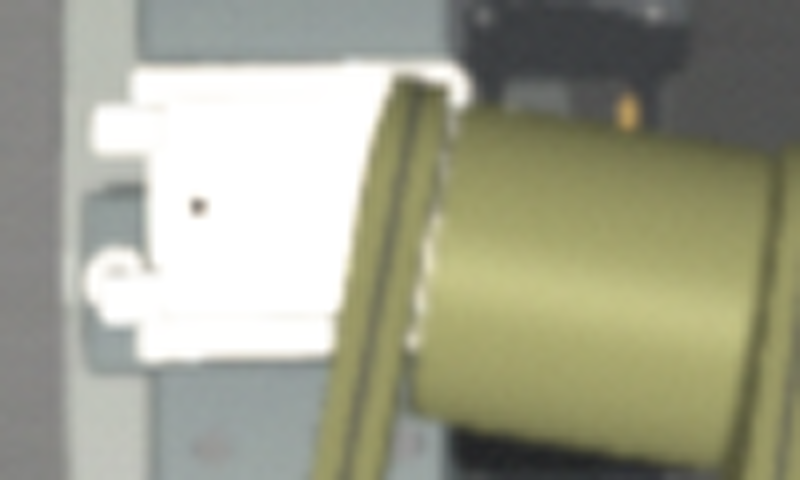

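```bash
python3 - <<'E'
from h import *
print(tip(-26,-79.5,61.5))
move_straight(tip(-26,-77.5,61.5),v=15);st("pushed")
grab("side","s2");grab("top","t2")
a=cv2.imread("pics/t2.png");a=cv2.resize(a[185:245,215:315],None,fx=8,fy=8,interpolation=cv2.INTER_CUBIC)
b=cv2.imread("pics/s2.png");b=cv2.resize(b[210:247,270:330],None,fx=8,fy=8,interpolation=cv2.INTER_CUBIC)
cv2.imwrite("pics/t2c.png",a[:300,:400]);cv2.imwrite("pics/s2c.png",b)
E
```

```text
[490.74 -25.2  256.92]
pushed t 6.7583 pos [490.58 -23.16 256.74] F [-0.03  0.13  0.4 ] gap 0.6081317476567213
```

View pics/t2c.png

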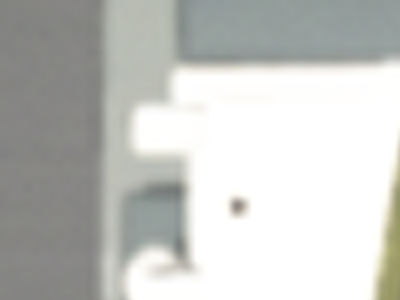

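View pics/s2c.png

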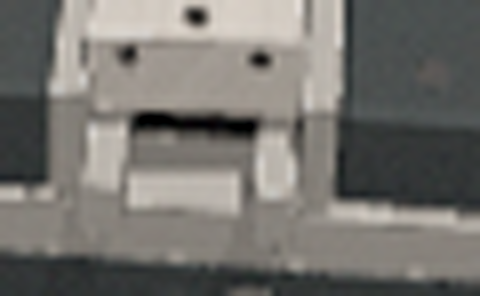

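```bash
python3 - <<'E'
from h import *
S=cv2.imread("pics/s2.png");T=cv2.imread("pics/t2.png")
cs=camera("side");ct=camera("top")
for n,x,y in(("S",26,64.7),("M",-26,64.7),("M",-26,62.7)):
    print(n,y,"side top",proj(cs,V(vv,(x,y,77))),"bot",proj(cs,V(vv,(x,y,55))),"top",proj(ct,V(vv,(x,y,77))))
g=S.mean(2).astype(int);print(g[222:240,279:310:1])
h=T.mean(2).astype(int);print(h[194:226,226:242])
E
```

```text
S 64.7 side top [281.64 233.03] bot [281.57 239.39] top [231.76 200.65]
M 64.7 side top [303.22 234.51] bot [302.84 240.87] top [231.96 221.72]
M 62.7 side top [303.26 233.92] bot [302.88 240.28] top [232.77 221.71]
[[116 119 130 159 161 153 154 152 155 151 152 155 156 157 155 154 153 152
  154 151 152 151 153 152 151 153 152 152 139 198 178]
 [126 121 118 158 162 141 144 139 134 132 135 135 141 138 140 138 134 135
  135 141 144 145 145 145 151 152 151 151 124 185 163]
 [124 120 105 109 115 116 120  82  24   0   3  11  41  67  65  65  69  56
   56  89 102  99  99 107 138 139 139 142  97 125 124]
 [125 121 161 146 146 148 157  60   3   9   0   6   0   3   3   1   1   3
    8   6   2   4   2  72 113 112 112 115  50 130 126]
 [126 124 205 184 183 186 187  72  75  77  79  91  88  58  58  59  59  36
   43  34  17  16  22 116 151 149 149 114  63 129 127]
 [127 119 196 180 179 184 169 105 118 120 120 135 131 102 103 104 107  89
   92  87  83  81  80 160 186 184 186 111  82 127 126]
 [126 115 184 180 180 184 170 106 114 115 115 116 119 117 118 118 119 118
  119 117 120 119 118 171 181 181 18
[... 2883 characters left out ...]
 170 154 127 191 253 255 255]
 [135 153 192 185 158 164 198 226 232 221 182 137 189 253 255 255]
 [136 160 200 190 167 201 238 248 249 244 216 170 189 249 254 255]
 [135 160 201 190 186 238 249 239 224 211 203 198 191 227 250 255]
 [134 157 199 192 206 250 252 241 229 226 232 239 238 242 251 255]
 [135 158 199 191 210 252 254 254 254 254 254 254 254 254 255 255]
 [134 156 196 190 202 250 254 254 254 254 254 254 254 254 255 255]
 [133 152 186 184 180 236 253 254 254 254 254 254 254 254 254 255]
 [132 143 169 176 162 201 249 254 254 254 254 254 254 254 252 255]
 [133 140 164 174 154 175 234 252 254 253 252 252 253 253 249 250]
 [133 141 167 175 152 155 184 211 219 219 217 236 251 253 252 252]]
```

```bash
python3 - <<'E'
from h import *
move_straight(tip(-26,-76.9,61.5),v=10);hold(.05);st("pushed")
move_straight(tip(-26,-92,61.5),v=80)
move_straight(tip(-26,-110,190),v=250)
reach([bar[0],bar[1],400],R)
gripper_to(60)
st()
grab("side","s3");grab("top","t3")
S=cv2.imread("pics/s3.png");T=cv2.imread("pics/t3.png")
g=S.mean(2).astype(int);print(g[230:238,279:310:1])
h=T.mean(2).astype(int);print(h[196:207,226:242]);print(h[217:228,226:242]);
print(h[196:207,280:294]);print(h[217:228,280:294])
cv2.imwrite("pics/t3c.png",cv2.resize(T[185:245,215:305],None,fx=8,fy=8,interpolation=cv2.INTER_CUBIC))
E
```

```text
pushed t 7.2583 pos [490.69 -22.69 256.96] F [ 0.17 -0.83  0.37] gap 0.27854813409783946
 t 10.5917 pos [432.98 263.23 400.  ] F [-0.92  0.39  0.11] gap 60.2456136749496
[[130 136 190 187 187 190 141 117 116 119 119 119 119 118 117 121 118 117
  120 119 120 119 123 209 186 185 189 199 120 139  11]
 [129 158 191 188 188 189 133 153 151 154 151 151 152 153 153 153 154 154
  154 156 158 120 122 205 188 188 191 203 130 139  15]
 [129 167 179 184 186 190 134 190 190 187 188 187 189 188 188 188 189 190
  189 191 193 116 115 204 189 169 172 192 130 137  25]
 [119 143 147 162 168 171 117 192 187 187 188 185 187 186 186 187 186 186
  185 187 190 113 102 177 175 111 113 120 130 136  41]
 [125 137 136 134 134 132 128 194 194 194 188 188 189 187 187 187 188 187
  188 191 192 116 112 128 130 111 111 122 144 137  42]
 [129 135 135 135 135 136 128 184 184 187 171 173 171 168 174 177 179 183
  185 187 188 121 119 125 126 120 119 136 150 130  60]
 [124 137 135 134 135 134 112 133 129 131 126 128 121 124 138 143 147 156
  164 166 169 129 126 125 126 127 125 142 124 125  76]
 [125 137 135 138 134 135 1
[... 2178 characters left out ...]
 153 164 166 166 167 170 179 185 181 151 132 129]]
[[146 179 175 152 157 180 187 166 140 169 177 133 124 131]
 [190 201 167 134 124 150 199 205 160 169 171 130 123 131]
 [239 240 229 217 187 174 228 231 178 171 169 127 122 130]
 [253 253 253 252 249 241 250 240 179 171 168 128 122 129]
 [254 254 254 254 254 253 252 227 160 170 169 129 124 130]
 [253 254 254 254 255 253 240 189 142 168 171 129 123 131]
 [231 248 252 253 252 234 191 154 134 167 169 127 123 130]
 [149 180 203 211 207 178 160 147 135 167 169 127 122 129]
 [116 115 147 160 160 157 158 147 135 168 170 128 124 131]
 [117 109 144 154 157 159 157 148 137 168 169 129 125 132]
 [116 110 144 155 160 159 157 149 134 167 169 130 123 131]]
```

View pics/t3c.png

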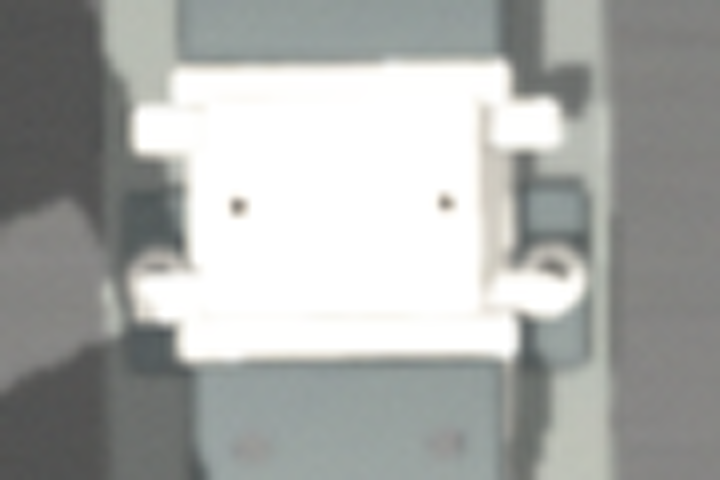

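View pics/s3.png

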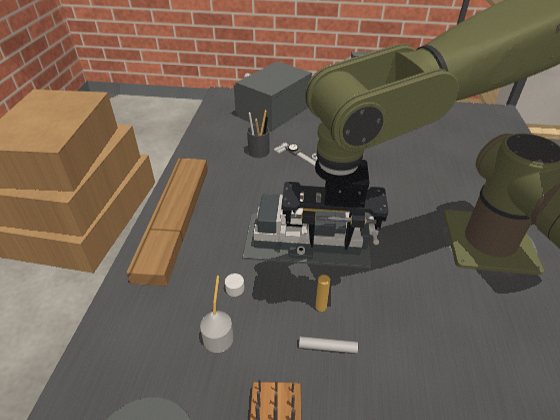

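```bash
python3 - <<'E'
from h import *
move_straight([bar[0],bar[1],246],v=220)
gripper_to(20,force=55);st("grip")
grab("side","s4");grab("top","t4")
move_straight([bar[0],bar[1],256],v=60);hold(.1);st("lift")
grab("side","s5")
S=cv2.imread("pics/s4.png");print(S.mean(2).astype(int)[230:238,279:310])
T=cv2.imread("pics/t4.png").mean(2).astype(int);print(T[217:228,226:242]);print(T[217:228,280:294])
b=cv2.imread("pics/s5.png");cv2.imwrite("pics/s5c.png",cv2.resize(b[180:330,240:400],None,fx=4,fy=4,interpolation=cv2.INTER_CUBIC))
E
```

```text
grip t 12.2 pos [433.14 263.24 246.31] F [-0.48  0.09  1.07] gap 25.325426598256033
lift t 12.7167 pos [432.67 263.05 255.39] F [ 0.54  0.7  -4.6 ] gap 25.406358589250384
[[125 131 185 182 182 184 138 111 115 115 114 114 116 114 114 115 115 117
  115 116 116 116 120 205 180 181 184 194 113 127 133]
 [128 154 186 184 184 185 128 148 148 148 148 146 148 149 150 150 148 153
  150 151 152 115 117 200 182 181 185 198 125 128 134]
 [125 163 173 181 182 184 131 187 183 185 184 184 184 183 183 185 184 184
  186 186 188 111 111 198 181 181 184 196 124 129 133]
 [116 140 144 157 163 168 114 186 184 182 183 182 182 181 182 180 181 183
  181 182 185 110  98 195 192 181 184 171 122 127 132]
 [120 131 130 129 129 130 122 190 189 189 185 183 183 183 183 184 183 184
  183 184 188 113 112 191 187 164 165 159 133 127 134]
 [126 133 132 133 130 131 122 180 180 181 166 168 164 164 170 172 175 177
  181 181 185 117 115 123 124 121 121 137 144 126 135]
 [120 132 130 133 133 133 109 128 125 128 124 125 118 118 133 140 141 151
  160 162 166 126 121 125 127 131 134 147 119 128 138]
 [121 134 131 132 131 131 
[... 791 characters left out ...]
  93  90 106 144 158 159 175 229 252 254 254 254]]
[[146 179 175 151 159 179 187 167 138 169 177 133 124 130]
 [190 201 166 135 126 151 198 206 159 170 171 129 123 130]
 [239 240 228 217 187 175 227 231 178 171 167 127 122 129]
 [253 253 253 252 249 241 250 239 177 170 170 128 122 128]
 [254 254 254 254 254 253 252 227 159 168 169 128 123 130]
 [253 254 254 254 255 253 241 188 141 166 169 128 123 130]
 [230 249 252 253 252 234 191 157 135 168 169 126 122 128]
 [151 178 203 211 207 179 161 148 135 166 170 129 123 128]
 [116 114 146 159 159 158 157 148 136 168 170 129 123 131]
 [116 111 143 157 158 157 156 148 135 168 169 129 125 131]
 [117 108 143 155 158 159 158 149 135 169 170 130 125 131]]
```

View pics/s5c.png

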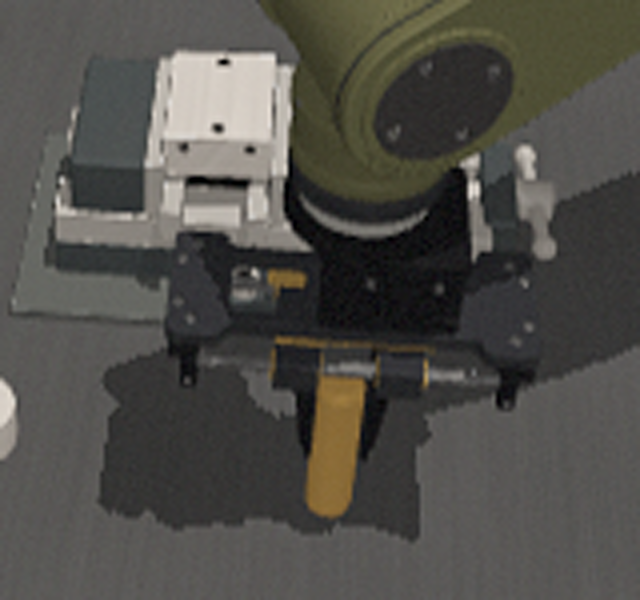

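View pics/t4.png

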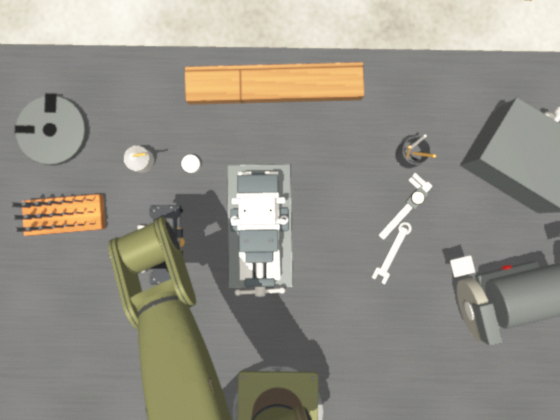

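```bash
cat >> h.py <<'E'
XO=-1.0
def bpos(x,zb,y=0): # TCP for bar bottom at world z zb
    p=V(vv,(x+XO,y,0));p[2]=246+zb;return p
def fz():
    return np.mean([read_wrist_force()[2] for _ in range(3)])
def tap(x,z0,limit,zmin,base,coarse=1.0):
    z=z0;f=0;tr=[]
    while f<limit and z>zmin:
        dz=coarse if f<2.5 else (.4 if f<11 else .2)
        z-=dz
        move_straight(bpos(x,z),v=12);f=fz()-base;tr.append((round(z,1),round(read_ee_pos()[2]-246,2),round(f,1)))
    zz=read_ee_pos()[2]-246
    print("tap",x,"t",round(read_clock(),2),tr[-12:])
    move_straight(bpos(x,z+6),v=40)
    return z,zz
E
python3 - <<'E'
from h import *
c=read_clock();read_wrist_force();print(read_clock()-c)
move_straight([bar[0],bar[1],405],v=250)
move_straight(bpos(-24,156),v=250)
move_straight(bpos(-24,134),v=120);hold(.2)
base=np.mean([fz() for _ in range(5)]);st("hover");print(base)
grab("side","s6")
z=134;f=0
while f<3 and z>112:
    z-=.7;move_straight(bpos(-24,z),v=12);f=fz()-base;print(z,round(read_ee_pos()[2]-246,2),round(f,1),round(read_clock(),2))
E
```

```text
0.0
hover t 15.0667 pos [489.84  54.58 380.91] F [ 0.79  0.33 -4.67] gap 25.67113604896214
-4.669137308182868
133.3 133.44 0.8 15.37
132.60000000000002 132.47 0.6 15.62
131.90000000000003 131.81 -0.1 15.87
131.20000000000005 131.11 -0.6 16.12
130.50000000000006 130.42 0.7 16.37
129.80000000000007 129.72 -0.1 16.62
129.10000000000008 129.05 0.5 16.87
128.4000000000001 128.34 0.5 17.12
127.70000000000009 127.65 0.0 17.37
127.00000000000009 126.93 -0.0 17.62
126.30000000000008 126.24 0.0 17.87
125.60000000000008 125.73 0.7 18.12
124.90000000000008 125.53 4.3 18.37
```

```bash
cat >> h.py <<'E'
def tap2(x,z,base,limit=19.5,zmin=105):
    f=fz()-base;tr=[]
    while f<limit and z>zmin:
        z-=1.2 if f<12 else (.7 if f<16.5 else .45)
        move_straight(bpos(x,z),v=12);f=fz()-base
        tr.append((round(z,1),round(read_ee_pos()[2]-246,2),round(f,1)))
    print("tap",x,"t",round(read_clock(),2),tr[-14:]);return tr[-1][1]
E
python3 - <<'E'
from h import *
base=-4.67
z=tap2(-24,124.9,base)
move_straight(bpos(-24,z+3),v=60)
st()
E
```

```text
tap -24 t 20.37 [(123.7, np.float64(124.43), np.float64(7.7)), (122.5, np.float64(122.69), np.float64(7.9)), (121.3, np.float64(121.24), np.float64(7.6)), (120.1, np.float64(120.2), np.float64(8.4)), (118.9, np.float64(119.09), np.float64(11.0)), (117.7, np.float64(118.8), np.float64(12.9)), (117.0, np.float64(118.83), np.float64(16.2)), (116.3, np.float64(118.76), np.float64(19.7))]
 t 20.6167 pos [489.44  54.28 366.34] F [-0.11 -0.06 -4.36] gap 25.15225445121593
```

```bash
python3 - <<'E'
from h import *
base=-4.67
move_straight(bpos(-24,129),v=80)
move_straight(bpos(24,129),v=80)
z=tap2(24,126.5,base)
move_straight(bpos(24,z+3),v=60)
st()
E
```

```text
tap 24 t 24.82 [(125.3, np.float64(125.2), np.float64(-0.2)), (124.1, np.float64(124.01), np.float64(-1.5)), (122.9, np.float64(122.76), np.float64(-0.3)), (121.7, np.float64(121.54), np.float64(0.7)), (120.5, np.float64(120.36), np.float64(-0.4)), (119.3, np.float64(119.17), np.float64(-0.2)), (118.1, np.float64(118.84), np.float64(3.8)), (116.9, np.float64(118.7), np.float64(9.6)), (115.7, np.float64(118.68), np.float64(14.6)), (115.0, np.float64(118.6), np.float64(17.6)), (114.5, np.float64(118.57), np.float64(18.6)), (114.1, np.float64(118.56), np.float64(19.9))]
 t 25.1 pos [537.57  55.55 366.93] F [ 0.07 -0.76 -4.41] gap 25.133430882989494
```

```bash
python3 - <<'E'
from h import *
base=-4.5
for x in(-24,24,0):
    move_straight(bpos(x,122),v=80)
    move_straight(bpos(x,119.5),v=12)
    z=tap2(x,119.0,base,limit=20.5)
    move_straight(bpos(x,122),v=60)
st()
grab("side","s7")
b=cv2.imread("pics/s7.png");cv2.imwrite("pics/s7c.png",cv2.resize(b[180:330,240:400],None,fx=4,fy=4,interpolation=cv2.INTER_CUBIC))
E
```

```text
tap -24 t 27.5 [(117.8, np.float64(118.9), np.float64(7.5)), (116.6, np.float64(118.85), np.float64(12.4)), (115.9, np.float64(118.79), np.float64(15.2)), (115.2, np.float64(118.77), np.float64(18.5)), (114.7, np.float64(118.75), np.float64(20.6))]
tap 24 t 30.42 [(117.8, np.float64(118.81), np.float64(6.0)), (116.6, np.float64(118.68), np.float64(10.3)), (115.4, np.float64(118.61), np.float64(14.9)), (114.7, np.float64(118.57), np.float64(18.4)), (114.2, np.float64(118.55), np.float64(20.1)), (113.8, np.float64(118.52), np.float64(21.5))]
tap 0 t 32.8 [(117.8, np.float64(118.86), np.float64(7.0)), (116.6, np.float64(118.81), np.float64(11.5)), (115.4, np.float64(118.78), np.float64(17.2)), (114.9, np.float64(118.74), np.float64(18.3)), (114.5, np.float64(118.75), np.float64(20.6))]
 t 33.075 pos [513.59  54.92 367.4 ] F [-0.32 -0.83 -4.38] gap 25.388986889568173
```

View pics/s7c.png

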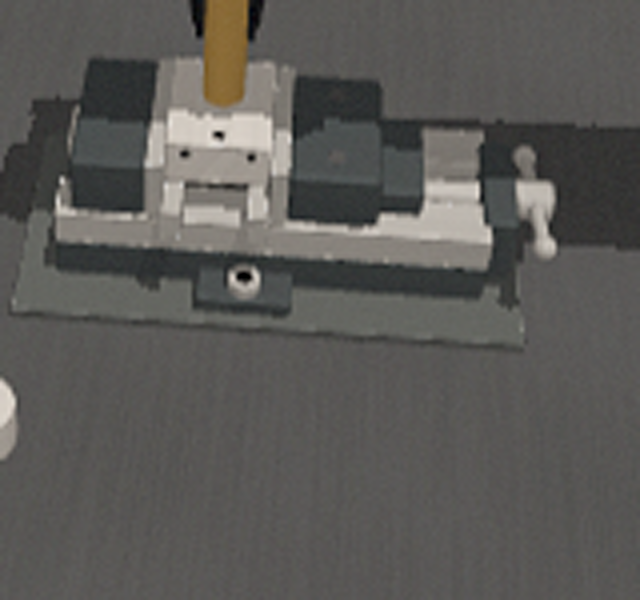

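```bash
python3 - <<'E'
from h import *
base=-4.5
move_straight(bpos(0,156),v=200)
move_straight([bar[0],bar[1],246+156],v=250)
move_straight([bar[0],bar[1],246+20],v=220)
move_straight([bar[0],bar[1],246+3],v=60);hold(.1)
z=3;f=0
while f<3 and z>-4:
    z-=.7;move_straight([bar[0],bar[1],246+z],v=12);f=fz()-base;print(round(z,1),round(read_ee_pos()[2]-246,2),round(f,1))
gripper_to(60);st("open")
move_straight([bar[0],bar[1],246+90],v=200)
st();grab("side","s8");grab("top","t8")
E
```

```text
2.3 2.43 -0.1
1.6 1.55 -0.1
0.9 0.83 -1.1
0.2 0.32 0.3
-0.5 0.26 7.9
open t 37.8167 pos [433.   263.2  245.48] F [ 0.09 -0.42  0.6 ] gap 60.009097622622114
 t 38.4167 pos [432.72 263.05 335.27] F [-0.79  0.07 -0.96] gap 60.01296636584879
```

View pics/s8.png

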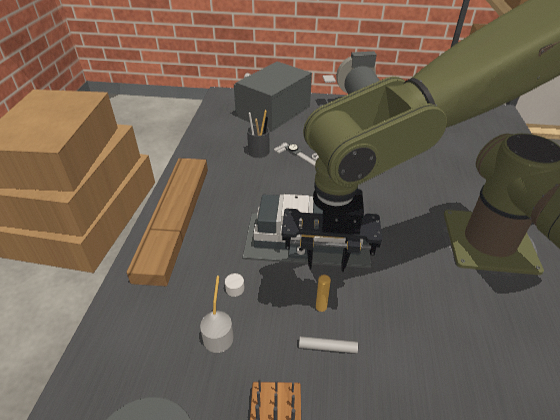

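```bash
python3 - <<'E'
from h import *
reach(tip(-26,-95,190),R)
gripper_to(0,force=20)
move_straight(tip(-26,-95,63.5),v=200)
move_straight(tip(-26,-80,63.5),v=50)
def fy():
    a=[]
    for _ in range(4): hold(.02);a.append(np.array(read_wrist_force())@np.array([-s_,c_,0]))
    return np.mean(a)
hold(.15);base=np.mean([fy(),fy()]);st("pre");print(base)
y=-78.3;f=0
while f>-2.1 and y<-74.5:
    y+=.35;move_straight(tip(-26,y,63.5),v=12);f=fy()-base
    p=read_ee_pos();print(round(y,2),"ylag",round((tip(-26,y,63.5)-p)[1],2),round(f,2),round(read_clock(),2))
E
```

```text
pre t 42.3 pos [490.74 -25.81 258.88] F [-0.38 -0.41 -0.21] gap 0.14534850099385235
0.10270927016606558
-77.95 ylag -0.02 0.21 42.68
-77.6 ylag 0.0 -0.03 43.0
-77.25 ylag -0.01 0.44 43.32
-76.9 ylag 0.07 -1.38 43.63
-76.55 ylag 0.25 -3.75 43.95
```

```bash
python3 - <<'E'
from h import *
def f():
    a=[]
    for _ in range(6): hold(.03);a.append(np.append(np.array(read_wrist_force())@np.array([-s_,c_,0]),read_ee_pos()[1]))
    return np.mean(a,0)
print(f())
move_straight(tip(-26,-76.72,63.5),v=12);print(f());print(f())
move_straight(tip(-26,-95,63.5),v=80);print(f())
move_straight(tip(-26,-110,190),v=250)
reach(np.array([300,-350,400.]),R)
st()
grab("side","s9");grab("top","t9")
T=cv2.imread("pics/t9.png");S=cv2.imread("pics/s9.png")
a=cv2.resize(T[185:245,215:305],None,fx=6,fy=6,interpolation=cv2.INTER_CUBIC);b=cv2.resize(S[200:250,260:335],None,fx=6,fy=6,interpolation=cv2.INTER_CUBIC)
o=np.zeros((360,1000,3),np.uint8);o[:360,:540]=a;o[:300,545:995]=b;cv2.imwrite("pics/f9.png",cv2.resize(o,(800,288)))
g=S.mean(2).astype(int);print(g[231:237,279:310]);h=T.mean(2).astype(int);print(h[198:204,226:236],h[222:226,226:236],h[198:204,280:290],h[222:226,280:290])
E
```

```text
[ -3.93 -22.45]
[ -3.33 -22.42]
[ -3.68 -22.43]
[ -0.15 -40.64]
 t 47.3583 pos [ 300.44 -349.55  399.36] F [ 0.94 -0.45  0.42] gap 0.5925909907683136
[[123 151 183 181 181 181 129 146 145 144 145 146 146 145 147 145 148 112
  113 116 116 113 115 197 177 177 181 195 121 124 125]
 [122 160 174 178 181 180 129 183 180 180 180 180 180 181 181 182 182 143
  145 145 148 109 107 194 180 177 181 191 118 123 123]
 [116 135 149 157 163 158 111 183 181 180 180 180 179 179 178 179 180 180
  180 183 185 110  97 184 180 180 182 168 120 124 123]
 [115 128 127 124 128 126 118 189 185 187 180 179 180 179 178 179 179 180
  183 181 183 109 109 166 162 161 167 159 131 123 126]
 [124 131 128 129 129 129 122 175 176 177 164 164 162 163 166 170 171 174
  177 180 181 115 112 120 114 115 120 145 138 119 122]
 [117 128 129 126 127 128 107 126 125 123 121 122 115 117 131 137 140 149
  155 159 163 122 117 132 130 123 130 144 115 126 131]]
[[131 138 178 185 182 194 227 236 237 237]
 [130 137 177 185 180 209 250 254 254 254]
 [130 136 178 187 182 214 252 254 254 254]
 [130 137 176 187 185 220 252 254 254 254]
 [130 137 176 187 188 222 252 253 254 254]
 [131 139 178 187 186 214 246 249 249 248]] [[133 150 185 184 179 240 254 254 254 254]
 [132 141 168 172 160 222 254 255 254 254]
 [132 139 162 171 154 206 252 254 254 253]
 [132 142 166 172 152 167 209 220 219 217]] [[247 249 252 251 220 144 116 128 161 180]
 [253 253 254 253 231 167 139 147 170 185]
 [254 254 254 253 240 196 174 174 178 187]
 [254 254 254 253 245 208 183 181 182 186]
 [253 253 253 252 243 208 185 182 182 187]
 [201 206 220 222 210 189 183 180 182 188]] [[253 254 254 254 254 252 239 188 141 166]
 [230 248 251 251 248 225 188 155 134 166]
 [149 177 201 207 195 172 159 147 134 166]
 [116 114 145 157 158 158 156 148 134 167]]
```

View pics/f9.png

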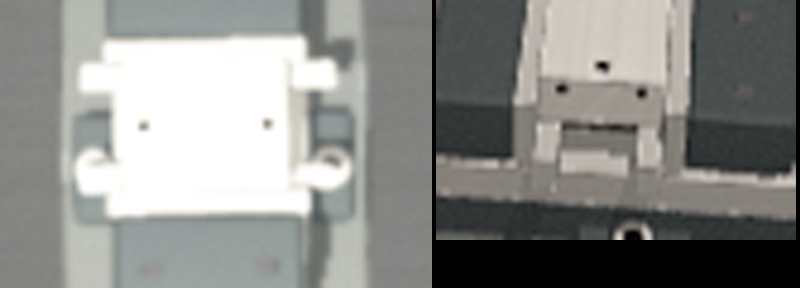

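View pics/t9.png

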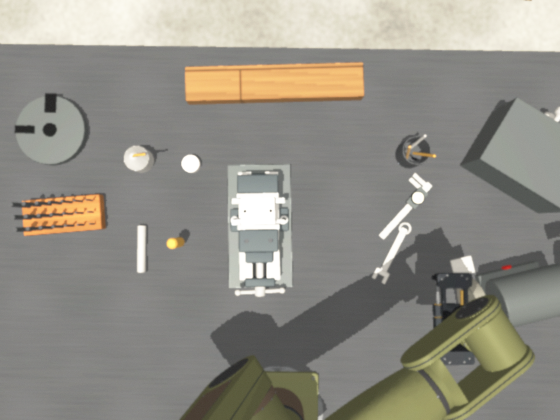

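View pics/s9.png

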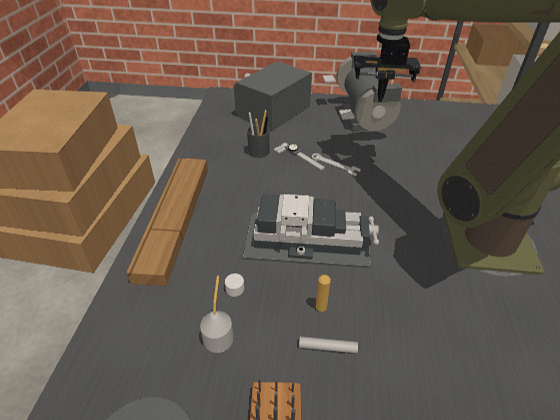

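```bash
python3 - <<'E'
from h import *
reach(tip(-26,-110,190),R)
move_straight(tip(-26,-95,63.5),v=200)
move_straight(tip(-26,-78.2,63.5),v=60)
def f(n=4):
    a=[]
    for _ in range(n): hold(.02);a.append(np.append(np.array(read_wrist_force())@np.array([-s_,c_,0]),read_ee_pos()[1]))
    return np.mean(a,0)
hold(.15);base=f(8)[0]
y=-77.2;g=0
while g>-1.9 and y<-75.8:
    y+=.15;move_straight(tip(-26,y,63.5),v=12);q=f();g=q[0]-base
    print(round(y,2),round(q[1],2),round(g,2),round(read_clock(),2))
print(f(8)-[base,0])
move_straight(tip(-26,-95,63.5),v=80)
move_straight(tip(-26,-110,190),v=250)
reach(np.array([300,-350,400.]),R)
st();grab("top","t10")
h=cv2.imread("pics/t10.png").mean(2).astype(int);print(h[222:226,226:236],h[222:226,280:290])
E
```

```text
-77.05 -22.77 0.03 50.6
-76.9 -22.61 0.16 50.92
-76.75 -22.47 -0.12 51.23
-76.6 -22.4 -1.47 51.55
-76.45 -22.32 -3.27 51.87
[ -3.38 -22.33]
 t 54.3667 pos [ 300.44 -349.54  399.37] F [ 0.35 -0.41  0.53] gap 0.3906350017664521
[[132 150 185 183 179 240 254 254 254 254]
 [132 141 166 174 160 222 254 255 254 254]
 [132 139 164 172 153 208 252 254 254 253]
 [133 141 167 174 152 167 210 220 220 217]] [[253 254 254 254 254 252 239 187 142 166]
 [229 248 252 252 248 224 185 156 135 166]
 [150 177 201 206 194 172 157 147 134 166]
 [114 115 147 157 159 156 157 147 134 166]]
```

```bash
python3 -c "
from workcell import *
job_done();print(read_clock())"
```

```text
the job is handed in; nothing more can be done
the job is handed in; nothing more can be done
```

The job was handed in at about 54 s on the robot's clock, within the 72 s limit.

- **Parallel:** I pushed the walked parallel at the moving jaw about 31 mm back in with the closed fingertips. The last pictures put its ends within about 0.7 mm of level with the other's. The two cameras disagree: top view 0.6–0.7 mm too far in, side view 0.5 mm short.
- **Workpiece:** I tapped it down with the brass bar over both sides, repeated both, then once in the middle. Each tap built up to 19.7–21.5 N. The bar end stopped at 118.75, 118.55 and 118.75 mm (moving-jaw side, solid-jaw side, middle). The workpiece gave no more, and the side picture taken after the taps shows it sitting flat.
- **Bar:** It is standing back on the bench at its starting spot, clear of the vise.
- **Trying the parallel:** I did this twice, and both pushes went over the 2–3 N asked for.
  - **First push:** it reached 3.3–3.9 N. The force held, but comparing contact positions the parallel may have crept about 0.3 mm.
  - **Second push:** it reached about 3.3 N. The force held steady, and the pictures before and after show no movement.

The bench objects look unmoved in the last pictures.

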